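# Load the pressing plate into the dough press

### The job

The thin dark metal pressing plate lies flat on the marble slab, too thin to be picked up there. Slide it along the slab until its tongue hangs well out over the slab's front edge, lift it by the tongue and lay it flat, square and centred on the lower platen of the open dough press, with the tongue sticking out at the front. Let go of it, then lower the press lid gently until it is fully closed, and leave the brush, bowl and jar alone.

Things in the scene. Friction and masses are not known exactly. Their poses are not given: they have to be found in the camera images.
- plate: Loose flat plate of dark anodised aluminium, 4 mm thick, about 0.18 kg: blade 100 mm (x) by 120 mm (y), with a tongue 60 mm long, 40 mm wide in the middle of its -x side. Origin: centre of the blade's underside; blade x -50 to 50, tongue x -110 to -50 mm; z up. It starts on the slab, tongue within 0.3 rad of the slab's -x, tongue tip up to 40 mm behind the slab's front edge.
- tongue_tip (a point): Middle of the free end of the plate's tongue, half-way up its 4 mm thickness (110 mm to -x of the plate's origin); axes as the plate.
- slab_edge (a point): Middle of the upper front edge (robot side) of the fixed marble slab. Axes are the slab's: -x out over the edge, z up. The flat top, 60 mm above the table, spans x 0 to 250 mm, y -130 to 130 from here. The slab is 20 mm thick; its frame stands 30 mm or more behind the edge. Slab and press may each stand left or right of the robot.
- platen (a point): Centre of the top of the fixed dough press's lower platen, 70 mm above the table: a flat aluminium block 130 mm (x) by 150 mm (y), 20 mm thick, no rims. -x is the press's front (robot side), z up. Before and below its front edge is free air, down to the press's grey foot, 15 mm high.
- press_lid (a joint): Angle of the press lid: 0 fully closed on its stop (level, underside 6 mm above the platen), growing as it opens; starts at 1.3 to 1.55 rad. Its hinge is stiff (0.7 N m): the lid stays where it is left and must be pushed all the way, with about 6 N near its free edge when upright, 2 to 3 N when nearly closed.
- lid_hinge (a point): On the lid's hinge axis (along the press's y), mid-width, 95 mm to +x of platen, 83 mm above the table. At angle a the lid runs from here along (-cos a, 0, sin a) of the press: a flat panel 150 mm wide, 14 mm thick (7 mm either side of the axis), 5 to 160 mm from the axis. A round black grip, 18 mm thick, juts sideways 148 mm from the axis, y -95 to -150 mm.
- lid_edge (a point): Middle of the lid's free edge, on the outer (upper when closed) face, 160 mm from the hinge axis.
- brush: Bystander: wooden-handled pastry brush lying on the table between slab and press. Origin: underside.
- bowl: Bystander: steel bowl 100 mm across, 50 mm high, at the far side of the table. Origin: centre of its underside.
- jar: Bystander: jar 70 mm across, 100 mm high, at the far side of the table. Origin: centre of its underside.
There are look-alikes about, which are no part of the job. Of the things like the plate, leave any that is orange; of the rest the larger one is meant.

How it is judged:
On the way, in this order (a step that is already met when the one before it is completed fails the run):
1. the plate, still flat on the slab, has its tongue 35 mm or more out over the slab's front edge (x of tongue_tip in the frame of slab_edge below -0.035 m and z of plate in the frame of slab_edge between -0.004 and 0.004 m and angle between plate's own z axis and vertical below 0.06 rad), for 0.2 s.
2. the plate lies flat, square and centred on the platen, let go, with the lid still open (distance between plate and platen below 0.018 m and z of plate in the frame of platen below 0.003 m and angle between plate's own z axis and vertical below 0.04 rad and angle between the x axis of plate and the x axis of platen, either way round below 0.17 rad and x of tongue_tip in the frame of platen below -0.08 m and contact force between the fingers and plate below 0.1 N and value of joint press_lid above 0.5 rad), for 0.2 s.
3. the lid is fully closed (value of joint press_lid below 0.035 rad), for 0.2 s.
At the end, for the whole second after the job is handed in: The lid is closed (within 0.035 rad of its stop) and the plate rests flat (within 0.04 rad) on the platen, its blade's centre within 18 mm of the platen's centre, square within 0.17 rad, tongue out at the front (value of joint press_lid below 0.035 rad and distance between plate and platen below 0.018 m and z of plate in the frame of platen below 0.003 m and angle between plate's own z axis and vertical below 0.04 rad and angle between the x axis of plate and the x axis of platen, either way round below 0.17 rad and x of tongue_tip in the frame of platen below -0.08 m and linear speed of plate below 0.02 m/s); the robot touches nothing.
It fails at once if the plate falls off the slab or the press (height (world z) of plate below 0.035 m).
It fails at once if the lid is slammed (it closes faster than 2 rad/s) (velocity of joint press_lid below -2 rad/s).
It fails at once if a bystander is disturbed (moved more than 25 mm) (distance of any of brush, bowl, jar from where it was at the start of the episode above 0.025 m).
It also fails if it takes over 72 s, if anything falls off the work surface, if the arm or the gripper's body presses on something with over 40 N, if the wrist force passes 120 N, or if a joint passes its speed limit or range.

### The arm

A 7-joint arm with a two-finger parallel gripper is mounted at the origin on the work surface. World frame = base frame: x ahead of the robot, y to its left, z up, the work surface at z = 0. Lengths are in m, angles in rad, forces in N, time in s.
With the tool pointing down it reaches from about 0.4 to 0.85 m from the base axis. Payload 10.4 kg.
Tool frame: the origin (TCP) lies between the finger pads; the fingertips stand 22 mm ahead of it and the grasp point (between the pads) lies 3 mm ahead of it (r.nose_length is the distance from the TCP to the fingertips, in m); z points along the fingers, y is the line along which they close (so a half turn about z gives the same grasp; the last joint's range is limited). The gripper opens to 87 mm and grips with 3 to 60 N. Pads are 19 mm wide; open, the fingers measure 117 mm over their backs; the gripper's body (75 mm by 190 mm) begins 51 mm behind the grasp point.
Start: joints at [1.187, 0.332, -0.065, 1.46, 0.022, 1.35, -0.088], TCP at [0.221, -0.585, 0.245] pointing down, gripper open.
Joint ranges: [-2.6, 2.6], [-0.5, 2.12], [-1.47, 1.34], [0.16, 2.42], [-1.27, 4.41], [0.06, 2.06], [-2.6, 2.6]. Speed limits (rad/s): [2.22, 2.22, 2.79, 2.79, 3.14, 3.14, 3.14].

### API

Orientations are given as a unit quaternion [x, y, z, w].
In Python, from bench import readout, cams, r gives the robot as it stands. The module is installed in compiled form; this text tells all that it offers.
- The arm moves only by the tool step_arm, never from a script. Its argument "deltas" is a list that holds one entry, the list of rows, each a list of 7 numbers: the turn, a rotation vector about the tool's x, y, z in rad, then the shift along the tool's x, y, z in m, then the opening in per cent of the stroke, from 0 (shut) to 100 (fully open). A call has 1 to 20 rows; each row is the pose to reach, as a shift and turn from the pose commanded when the call began, along the tool's axes at that moment; what a row does not reach only later rows make up. A row lasts 1/8 s, in which the tool goes at most 62.5 mm and 10.7 degrees, less where a joint would pass 70% of its speed; a pose out of reach is approached as far as the arm can. A call with a gripper value outside its range is refused whole. The fingers move at their own pace and stop on an object; "squeeze" is the grip in N (left out, the last holds). Time passes only in rows, so rows that repeat a pose let the fingers close. It gives the time, the measured TCP pose, the force, the opening and the grip force at its end, in the units of the state.
- readout.read_state(): the state, without advancing time (a new reading comes with each control period).
- cams.camera(name): name is "side" or "top" or "wrist"; returns a dict with "img" (384x512x3 uint8, red, green, blue), "fx", "fy", "cx", "cy" (pixels), "origin" and "rotation" of the camera in the world; the wrist camera has in their place "T_tool_cam" (4x4, takes a point from camera to tool coordinates, whose origin is the TCP and whose axes are the flange's). Camera axes: x right, y up, looking along -z (the intrinsics and any distortion apply to the point x, -y, -z); pixel columns grow to the right and rows downward; lengths in m; the calibration is good to about 2 mm. A picture is of the moment at which its call begins: read the wrist's pose just before it. There is no depth.
- r.close_job(): hands the job in; it is judged then, once.
The state is a dict: "time": time; "joint_positions": joint angles; "joint_vel": joint speeds; "joint_torque": joint torques, N m; "ee_pos": TCP position; "eef_rot": TCP orientation; "ft_force": force on the tool from outside, world axes, zero at the start; "torque": the same for the moment, N m; "width": finger opening in m; "grip_force": force on a finger pad.
Only numpy, scipy, OpenCV 4.12 (cv2) and the standard library are available. Lean on these libraries where they do the work, as an engineer would, in place of code of your own. Each camera call takes 0.05 s, during which the arm holds its last target. There are 200 camera calls.

## Working session

There is one attempt and no reset: what is moved stays moved. The work goes in short steps, Python scripts to look and compute and a tool call to move; the robot and the scene stay as the last step left them, time stands still between calls to the robot, and variables do not carry over. Pictures are saved under pics/ and viewed, at most 10 in all, crops included, and the job is handed in when it is done.

Besides the shell and the picture viewer there is one more tool, called after "Call:" as a command line: name --argument value ..., lists and objects as JSON in quotes. step_arm: Moves the arm, as the interface text tells. Its arguments: {"type":"object","properties":{"deltas":{"type":"array"},"squeeze":{"type":"number"}},"required":["deltas"]}

```bash
mkdir -p pics; python3 - <<'E'
from bench import readout, cams, r
import cv2, numpy as np
s=readout.read_state(); print(s['time'],s['ee_pos'],s['eef_rot'],s['width'],s['ft_force'])
for n in ['side','top']:
    c=cams.camera(n); cv2.imwrite(f'pics/{n}0.png',c['img'][:,:,::-1])
    print(n,{k:np.round(v,4).tolist() if not np.isscalar(v) else v for k,v in c.items() if k!='img'})
c=cams.camera('wrist'); print({k:np.round(v,4).tolist() for k,v in c.items() if k!='img'})
E
```

```text
0.0 [ 0.22050637 -0.5844331   0.24375917] [ 9.83770061e-01  1.79432397e-01 -1.60273349e-04 -6.75820549e-04] 0.08695122330756212 [0.29173651 0.22057505 0.61003219]
side {'fx': 398.5722025610918, 'fy': 398.5722025610918, 'cx': 258.9468736539281, 'cy': 191.56789159999434, 'origin': [0.5171, 0.8065, 0.803], 'rotation': [-0.0047, 0.3861, 0.9223, -0.0159]}
top {'fx': 495.9707916046682, 'fy': 495.9707916046682, 'cx': 263.97525033719967, 'cy': 194.03127831170144, 'origin': [0.4672, 0.0701, 1.5773], 'rotation': [0.0197, -0.0192, -0.6992, 0.7144]}
{'fx': 270.1683, 'fy': 270.1683, 'cx': 256.7963, 'cy': 186.7883, 'T_tool_cam': [[0.0003, 0.9577, 0.2877, 0.0794], [1.0, -0.0002, -0.0005, -0.0015], [-0.0004, 0.2877, -0.9577, -0.1399], [0.0, 0.0, 0.0, 1.0]]}
```

View pics/top0.png

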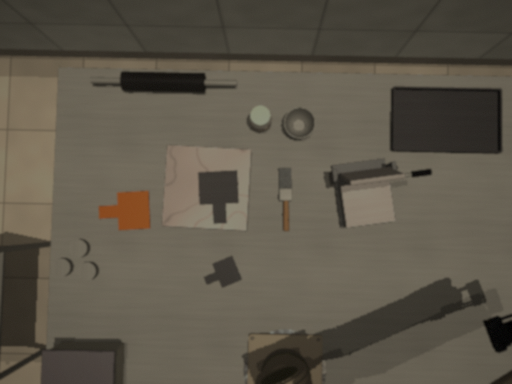

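View pics/side0.png

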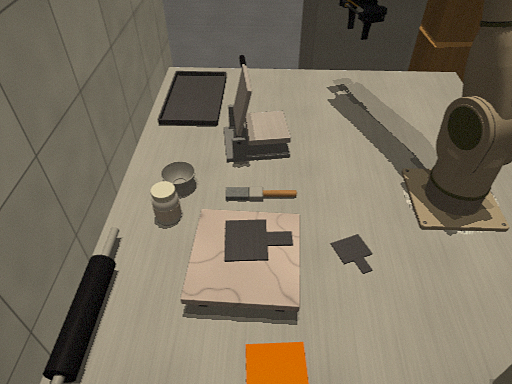

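The top view shows three plate look-alikes: the dark plate on the slab (218,190), a small dark one on the table (225,272) and an orange one (133,210). I choose the larger dark one on the slab. The press platen is at (367,205), and its lid is open.

```bash
cat > h.py <<'E'
from bench import readout, cams, r
import cv2, numpy as np
from scipy.spatial.transform import Rotation as R
def pose(c,s=None):
    if 'T_tool_cam' in c:
        T=np.eye(4);T[:3,:3]=R.from_quat(s['eef_rot']).as_matrix();T[:3,3]=s['ee_pos'];T=T@c['T_tool_cam']
        return T[:3,3],T[:3,:3]
    q=np.array(c['rotation']); return np.array(c['origin']),(R.from_quat(q).as_matrix() if q.size==4 else q)
def ray(c,uv,z,s=None):
    o,M=pose(c,s); uv=np.atleast_2d(uv).astype(float)
    d=np.c_[(uv[:,0]-c['cx'])/c['fx'],-(uv[:,1]-c['cy'])/c['fy'],-np.ones(len(uv))]@M.T
    return o+d*((z-o[2])/d[:,2])[:,None]
def proj(c,P,s=None):
    o,M=pose(c,s); p=(np.atleast_2d(P)-o)@M
    return np.c_[c['cx']+c['fx']*p[:,0]/-p[:,2],c['cy']-c['fy']*p[:,1]/-p[:,2]]
def blob(mask,seed):
    n,l=cv2.connectedComponents(mask.astype(np.uint8)); m=(l==l[seed[1],seed[0]]).astype(np.uint8)
    return max(cv2.findContours(m,cv2.RETR_EXTERNAL,cv2.CHAIN_APPROX_NONE)[0],key=cv2.contourArea)[:,0,:]
def plate(c,seed,z,s=None,th=90):
    """plate pose from its dark contour: blade centre, tongue->blade direction"""
    k=blob(c['img'].max(2)<th,seed); w=ray(c,k,z,s)[:,:2]
    # fill polygon on metric grid, open away the tongue to find the blade
    o=w.min(0)-.02; q=((w-o)*2000).astype(np.int32); im=np.zeros(tuple((q.max(0)+40)[::-1]),np.uint8); cv2.fillPoly(im,[q],1)
    b=cv2.morphologyEx(im,cv2.MORPH_OPEN,cv2.getStructuringElement(cv2.MORPH_ELLIPSE,(111,111)))
    kb=max(cv2.findContours(b,0,2)[0],key=cv2.contourArea); rect=cv2.minAreaRect(kb)
    ctr=np.array(rect[0])/2000+o
    t=cv2.morphologyEx(cv2.subtract(im,cv2.dilate(b,np.ones((15,15)))),cv2.MORPH_OPEN,np.ones((25,25)))
    kt=max(cv2.findContours(t,0,2)[0],key=cv2.contourArea); M=cv2.moments(kt); tc=np.array([M['m10']/M['m00'],M['m01']/M['m00']])/2000+o
    a=np.arctan2(*(ctr-tc)[::-1]); d=np.array([np.cos(a),np.sin(a)])
    return ctr,a,np.array(rect[1])/2000,rect[2],((w-ctr)@d).min()
E
python3 - <<'E'
from h import *
c=cams.camera('top'); g=c['img']
cv2.imwrite('pics/crop1.png',cv2.resize(np.hstack([g[140:240,155:260],g[140:240,320:440]])[:,:,::-1],None,fx=3.5,fy=3.5,interpolation=cv2.INTER_CUBIC))
for p in [(218,190),(225,272),(200,160),(367,205),(350,172),(285,180),(300,300)]: print(p,g[p[1],p[0]])
print('plate',plate(c,(218,190),.064))
hsv=cv2.cvtColor(g,cv2.COLOR_RGB2HSV)
E
```

```text
(218, 190) [60 55 49]
(225, 272) [58 53 48]
(200, 160) [134 120 103]
(367, 205) [138 127 111]
(350, 172) [66 62 55]
(285, 180) [77 75 67]
(300, 300) [110 103  89]
plate (array([0.56334918, 0.21310252]), np.float64(0.07695074930501823), array([0.10719431, 0.11615736]), 5.194429397583008, np.float64(-0.10219070248294483))
```

View pics/crop1.png

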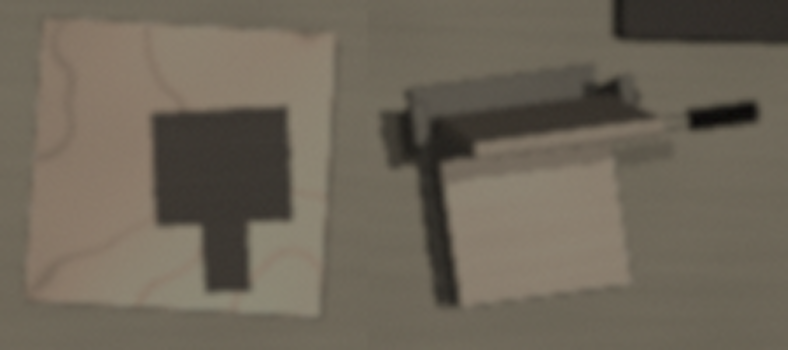

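The crop shows the chosen plate on the slab, blade about 100 x 120 mm and tongue pointing down (to the robot). The slab's front edge runs from crop (27,298) to (320,318), and the platen's front corners are at crop (462,306) and (630,284).

```bash
python3 - <<'E'
from h import *
c=cams.camera('top')
a=lambda p:(np.array(p)+.5)/3.5-.5+[155,140]
b=lambda p:(np.array(p)+.5-[367.5,0])/3.5-.5+[320,140]
S=ray(c,a([(43,18),(335,33),(320,318),(27,298)]),.06)[:,:2]
print('slab',S.round(4),np.linalg.norm(np.roll(S,-1,0)-S,axis=1).round(4))
e=(S[2]+S[3])/2; d=S[3]-S[2]; yaw=np.arctan2(-d[0],d[1]); print('edge',e,'yaw',yaw, 'sideyaws',[np.arctan2(*(S[i]-S[j])[::-1]) for i,j in((0,3),(1,2))])
print('plate in slab', end=' ')
ctr,al,*_=plate(c,(218,190),.064); Rm=np.array([[np.cos(yaw),-np.sin(yaw)],[np.sin(yaw),np.cos(yaw)]])
print((ctr-e)@Rm, al-yaw)
F=ray(c,b([(462,306),(630,284)]),.07)[:,:2]; B=ray(c,b([(442,180),(613,155)]),.07)[:,:2]
d=F[0]-F[1]; py=np.arctan2(-d[0],d[1]); print('platen front',F,np.linalg.norm(d),'yaw',py,[np.arctan2(*(B[i]-F[i])[::-1]) for i in(0,1)])
print('platen ctr',F.mean(0)+.065*np.array([np.cos(py),np.sin(py)]))
s=readout.read_state(); print(R.from_quat(s['eef_rot']).as_matrix().round(3))
cs=cams.camera('side'); 
for z,P in((.064,ctr),): print('plate seen side',proj(cs,[*P,z]))
print('slab side',proj(cs,np.c_[S,[.06]*4]).round(0).tolist(),'platen',proj(cs,np.c_[F,[.07]*2]).round(0).tolist())
print(plate(cs,(245,240),.064))
E
```

```text
slab [[0.6963 0.3743]
 [0.6885 0.117 ]
 [0.4382 0.1243]
 [0.4501 0.3803]] [0.2574 0.2504 0.2563 0.2463]
edge [0.44415165 0.25230812] yaw -0.04648740601743584 sideyaws [np.float64(-0.02446625272384969), np.float64(-0.029253081760257874)]
plate in slab [ 0.1208721  -0.03348952] 0.12645543144758775
platen front [[ 0.45530886 -0.18070205]
 [ 0.47747041 -0.32608735]] 0.14706467882240035 yaw 0.15126877459802313 [np.float64(0.17027290638342202), np.float64(0.13842255789673877)]
platen ctr [ 0.53064738 -0.24359969]
[[ 0.936  0.353 -0.   ]
 [ 0.353 -0.936  0.001]
 [ 0.    -0.001 -1.   ]]
plate seen side [[246.56776635 237.72667198]]
slab side [[179.0, 298.0], [200.0, 208.0], [298.0, 213.0], [297.0, 304.0]] platen [[289.0, 136.0], [281.0, 110.0]]
(array([0.56036193, 0.2169715 ]), np.float64(0.06121242172328772), array([0.10527966, 0.12001032]), 2.12109637260437, np.float64(-0.10328064017520712))
```

```bash
cat >> h.py <<'E'
def delta(p,yaw,p0=None):
    """tool-frame row (turn, shift) to reach world point p with tool x at world yaw, pointing down"""
    s=readout.read_state(); M=R.from_quat(s['eef_rot']).as_matrix()
    G=R.from_euler('z',yaw).as_matrix()@np.diag([1,-1,-1.])
    return np.r_[R.from_matrix(M.T@G).as_rotvec(), M.T@(np.array(p)-s['ee_pos'])].round(4).tolist()
E
python3 - <<'E'
from h import *
print(delta([.2205,-.5844,.36],.36),delta([.642,.220,.36],.065),delta([.642,.220,.2],.065))
E
```

```text
[-0.0004, 0.0, 0.0008, -0.0, -0.0003, -0.1157] [-0.0004, 0.0001, 0.2958, 0.6783, -0.6041, -0.1155] [-0.0004, 0.0001, 0.2958, 0.6783, -0.6041, 0.0445]
```

Call:
step_arm --deltas '[[[0, 0, 0, 0, 0, -0.115, 100], [0, 0, 0, 0, 0, -0.115, 100], [0, 0, 0.3, 0.678, -0.604, -0.115, 100], [0, 0, 0.3, 0.678, -0.604, -0.115, 100], [0, 0, 0.3, 0.678, -0.604, -0.115, 100], [0, 0, 0.3, 0.678, -0.604, -0.115, 100], [0, 0, 0.3, 0.678, -0.604, -0.115, 100], [0, 0, 0.3, 0.678, -0.604, -0.115, 100], [0, 0, 0.3, 0.678, -0.604, -0.115, 100], [0, 0, 0.3, 0.678, -0.604, -0.115, 100], [0, 0, 0.3, 0.678, -0.604, -0.115, 100], [0, 0, 0.3, 0.678, -0.604, -0.115, 100], [0, 0, 0.3, 0.678, -0.604, -0.115, 100], [0, 0, 0.3, 0.678, -0.604, -0.115, 100], [0, 0, 0.3, 0.678, -0.604, -0.115, 100], [0, 0, 0.3, 0.678, -0.604, -0.115, 100], [0, 0, 0.3, 0.678, -0.604, -0.115, 100], [0, 0, 0.3, 0.678, -0.604, -0.115, 100], [0, 0, 0.3, 0.678, -0.604, 0.045, 100], [0, 0, 0.3, 0.678, -0.604, 0.045, 100]]]'

```text
time: 2.8
ee_pos: [0.6421, 0.2184, 0.2338]
eef_rot: [1.0, 0.03, 0.001, 0.0]
ft_force: [1.0, -0.6, -0.6]
width: 0.0865
grip_force: 0.0
```

```bash
python3 - <<'E'
from h import *
s=readout.read_state(); c=cams.camera('wrist'); cv2.imwrite('pics/w1.png',c['img'][:,:,::-1])
ct=np.array([.562,.215,.064]); px=proj(c,ct,s)[0]; print(s['ee_pos'],px)
try: print(plate(c,tuple(px.astype(int)),.064,s))
except Exception as e: print(e)
E
```

```text
[0.6420872  0.218397   0.23377852] [256.71504947 237.09279159]
(array([0.48475315, 0.21146029]), np.float64(2.0052457296228816), array([0.33883264, 0.76362079]), 3.3716678619384766, np.float64(-0.33869008876397205))
```

View pics/w1.png

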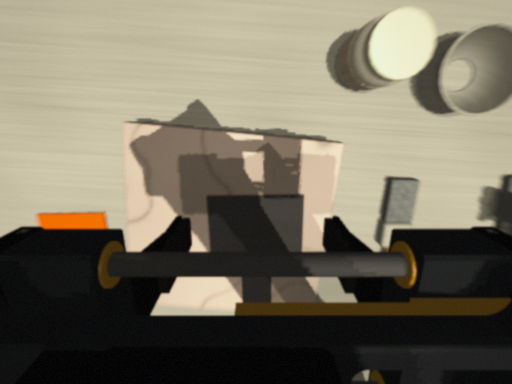

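The wrist view shows the blade's back edge at row 196 from col 207 to 303, with the bar of the gripper below; the jar is at (400,45).

```bash
python3 - <<'E'
from h import *
s=readout.read_state(); c=cams.camera('wrist'); g=c['img'].max(2).astype(int)
for u in (215,235,255,275,295): print(u,g[185:206:2,u])
P=ray(c,[(207.5,196),(303,195)],.064,s)[:,:2]; print(P,np.linalg.norm(P[0]-P[1]))
for v in (200,210): print(v,g[v,200:214],g[v,297:311])
d=P[0]-P[1]; y=np.arctan2(-d[0],d[1]); print(y, P.mean(0)-.05*np.array([np.cos(y),np.sin(y)]))
t=cams.camera('top'); print('jar',ray(t,(260,116),.1),'bowl',ray(t,(298,124),.05))
E
```

```text
215 [88 90 89 89 86 45 29 28 30 29 29]
235 [89 88 89 87 85 42 29 30 29 29 29]
255 [90 90 89 91 81 35 30 29 27 28 29]
275 [89 90 90 89 78 34 31 38 71 69 72]
295 [90 90 90 88 72 29 30 47 69 69 69]
[[0.61155561 0.27309378]
 [0.61932772 0.16163652]] 0.11172791419778556
200 [86 81 57 37 29 30 29 30 29 31 29 29 29 31] [ 63  62  61  63  65  72 116 177 210 215 217 217 218 218]
210 [86 87 71 51 35 30 32 28 30 30 33 32 30 32] [ 71  73  73  74  71  90 142 194 215 218 218 220 217 217]
0.06961906148583129 [0.56556278 0.21388701]
jar [[0.7834492  0.08905215 0.1       ]] bowl [[ 0.77157048 -0.02894043  0.05      ]]
```

Call:
step_arm --deltas '[[[0, 0, 0, 0, 0, 0.05, 85], [0, 0, 0, 0, 0, 0.1, 85], [0, 0, 0, 0, 0, 0.13, 85], [0, 0, 0, 0, 0, 0.142, 85], [0, 0, 0, 0, 0, 0.142, 85]]]'

```text
time: 3.58
ee_pos: [0.643, 0.2199, 0.0947]
eef_rot: [1.0, 0.03, 0.001, -0.0]
ft_force: [1.0, 0.1, 0.7]
width: 0.0738
grip_force: 0.0
```

Call:
step_arm --deltas '[[[0, 0, 0, 0, 0, 0.007, 85], [0, 0, 0, 0, 0, 0.009, 85], [0, 0, 0, 0, 0, 0.0095, 85], [0, 0, 0, 0, 0, 0.0095, 85]]]'

```text
time: 4.08
ee_pos: [0.6419, 0.2198, 0.0833]
eef_rot: [1.0, 0.03, 0.0, 0.0]
ft_force: [0.5, -0.6, 0.5]
width: 0.0738
grip_force: 0.0
```

Call:
step_arm --deltas '[[[0, 0, 0, 0, 0, 0.0005, 85], [0, 0, 0, 0, 0, 0.001, 85], [0, 0, 0, 0, 0, 0.001, 85]]]'

```text
time: 4.45
ee_pos: [0.6419, 0.2198, 0.0826]
eef_rot: [1.0, 0.03, 0.0, 0.0]
ft_force: [-3.0, -1.9, 5.7]
width: 0.0742
grip_force: 2.7
```

Call:
step_arm --deltas '[[[0, 0, 0, 0, 0, -0.001, 85], [0, 0, 0, -0.008, 0, -0.001, 85], [0, 0, 0, -0.014, 0, -0.001, 85], [0, 0, 0, -0.02, 0, -0.001, 85], [0, 0, 0, -0.026, 0, -0.001, 85], [0, 0, 0, -0.032, 0, -0.001, 85], [0, 0, 0, -0.038, 0, -0.001, 85], [0, 0, 0, -0.044, 0, -0.001, 85], [0, 0, 0, -0.05, 0, -0.001, 85], [0, 0, 0, -0.056, 0, -0.001, 85], [0, 0, 0, -0.062, 0, -0.001, 85], [0, 0, 0, -0.065, 0, -0.001, 85], [0, 0, 0, -0.065, 0, -0.001, 85]]]'

```text
time: 6.08
ee_pos: [0.5767, 0.2157, 0.0831]
eef_rot: [1.0, 0.03, -0.0, 0.0]
ft_force: [0.4, 0.0, -0.1]
width: 0.0739
grip_force: 0.0
```

```bash
python3 - <<'E'
from h import *
s=readout.read_state(); print(s['ee_pos'],s['ft_force'])
t=cams.camera('top'); w=cams.camera('side')
a=t['img'][130:245,150:265]; b=w['img'][180:320,160:330]
k=lambda i:cv2.resize(i,(390,340),interpolation=cv2.INTER_CUBIC)
cv2.imwrite('pics/p2.png',np.hstack([k(a),k(b)])[:,:,::-1])
E
```

```text
[0.57671412 0.21569973 0.08309914] [ 0.40625231  0.03256667 -0.1388668 ]
```

View pics/p2.png

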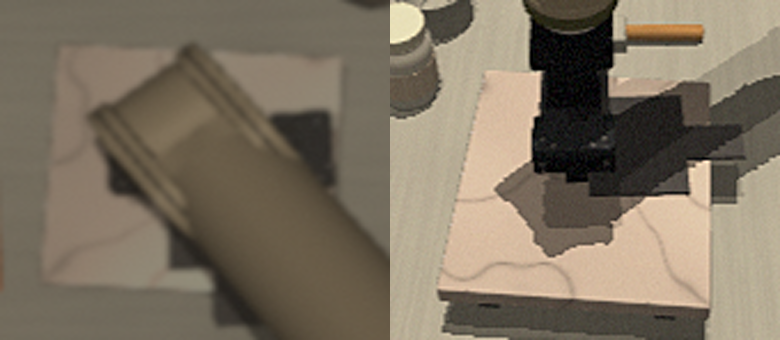

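The side crop shows the plate has slid: its tongue tip at crop (744,150) is out beyond the slab's front edge (710).

```bash
python3 - <<'E'
from h import *
w=cams.camera('side')
f=lambda x,y:(160+(x-390+.5)*170/390-.5,180+(y+.5)*140/340-.5)
P=ray(w,[f(741,124),f(746,160),f(682,95),f(690,195)],.064,None); E=ray(w,[f(710,83),f(710,293)],.06); print(P.round(4),E.round(4))
d=(E[1]-E[0])[:2]; d/=np.linalg.norm(d); n=np.array([-d[1],d[0]])
print('out',(P[:2,:2]-E[0,:2])@n, (P[2:,:2]-E[0,:2])@n)
g=w['img'].max(2); print(g[236,285:322]); print(g[240,285:322]);print(g[228,285:322])
E
```

```text
[[0.4056 0.1862 0.064 ]
 [0.4034 0.2308 0.064 ]
 [0.4668 0.1502 0.064 ]
 [0.461  0.2735 0.064 ]] [[0.4355 0.1289 0.06  ]
 [0.445  0.372  0.06  ]]
out [0.03210644 0.03608434] [-0.03038864 -0.01987204]
[ 34  36  41  47  44  41  42  46  51  45  42  45  47  47  49  40  48  47
  46  47  43  52  45  39  45  39  72  78  91 104  99 100  99 104 103 103
 102]
[ 47  52  34  47  53  48  45  48  46  49  48  47  45  45  46  44  45  43
  71  91  80  86  87  80  81  80  84  83  78  93 101  99 102 104 103 108
 103]
[32 34 43 81 90 83 95 91 91 91 88 86 90 90 81 71 71 77 77 75 74 78 75 71
 73 77 75 77 71 73 77 72 76 72 71 73 72]
```

Call:
step_arm --deltas '[[[0, 0, 0, -0.005, 0, 0, 85], [0, 0, 0, -0.01, 0, 0, 85], [0, 0, 0, -0.015, 0, 0, 85], [0, 0, 0, -0.019, 0, 0, 85], [0, 0, 0, -0.021, 0, 0, 85], [0, 0, 0, -0.021, 0, 0, 85], [0, 0, 0, -0.01, 0, 0, 85], [0, 0, 0, 0, 0, -0.002, 85], [0, 0, 0, 0, 0, -0.06, 85], [0, 0, 0, 0, 0, -0.1, 85], [0, 0, 0, 0, 0, -0.1, 85]]]'

```text
time: 7.6
ee_pos: [0.5791, 0.2167, 0.1867]
eef_rot: [1.0, 0.03, 0.003, -0.001]
ft_force: [0.2, -0.5, -0.7]
width: 0.0741
grip_force: 0.0
```

```bash
python3 - <<'E'
from h import *
s=readout.read_state(); print(s['ee_pos'],s['eef_rot'])
for yaw in (.06,): print(delta([.4195,.2095,.18],yaw),delta([.4195,.2095,.075],yaw))
E
```

```text
[0.57907265 0.2167264  0.18674334] [ 9.99538423e-01  3.02329580e-02  2.81361272e-03 -9.96684293e-04]
[-0.0018, -0.0057, 0.0005, -0.1598, -0.0024, 0.0058] [-0.0018, -0.0057, 0.0005, -0.1604, -0.0022, 0.1108]
```

Call:
step_arm --deltas '[[[0, 0, 0, -0.06, 0, 0, 100], [0, 0, 0, -0.12, 0, 0, 100], [0, 0, 0, -0.162, -0.002, 0, 100], [0, 0, 0, -0.162, -0.002, 0, 100], [0, 0, 0, -0.162, -0.002, 0, 100]]]'

```text
time: 8.22
ee_pos: [0.4159, 0.2076, 0.1831]
eef_rot: [1.0, 0.03, 0.0, -0.0]
ft_force: [0.7, 0.2, -0.0]
width: 0.087
grip_force: 0.0
```

```bash
python3 - <<'E'
from h import *
s=readout.read_state(); c=cams.camera('wrist'); print(s['ee_pos'])
print(proj(c,[[.4166,.2087,.064],[.4965,.2135,.064],[.387,.2067,.064]],s))
w=cams.camera('side')
for n,i,ss in(('side',w,None),):
    try: print(plate(w,tuple(proj(w,[.4965,.2135,.064])[0].astype(int)),.064,None,70))
    except Exception as e: print(e)
k=lambda i:cv2.resize(i,(390,340),interpolation=cv2.INTER_CUBIC)
cv2.imwrite('pics/p3.png',np.hstack([k(c['img']),k(w['img'][180:320,160:330])])[:,:,::-1])
E
```

```text
[0.41588801 0.20762797 0.18307065]
[[257.11289679 187.26685237]
 [257.18680712 103.64810457]
 [257.30288996 214.76045865]]
(array([ 0.65963892, -0.39838196]), np.float64(0.5253689186701237), array([2.3935564 , 1.89670691]), 2.498878240585327, np.float64(-1.6100058346000168))
```

View pics/p3.png

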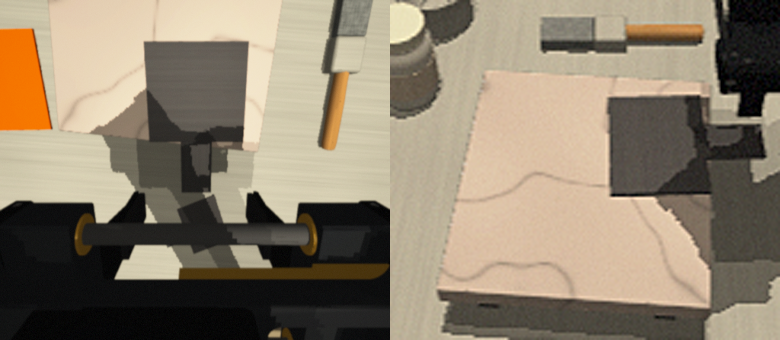

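Wrist crop: the tongue lies centred (cols 181–212, tip row 192 of crop), matching the prediction within 2 mm. I'll descend and grip.

Call:
step_arm --deltas '[[[0, 0, 0, -0.002, 0, 0.05, 100], [0, 0, 0, -0.002, 0, 0.095, 100], [0, 0, 0, -0.002, 0, 0.112, 100], [0, 0, 0, -0.002, 0, 0.117, 100], [0, 0, 0, -0.002, 0, 0.117, 100], [0, 0, 0, -0.002, 0, 0.117, 60], [0, 0, 0, -0.002, 0, 0.117, 45], [0, 0, 0, -0.002, 0, 0.117, 30], [0, 0, 0, -0.002, 0, 0.117, 30], [0, 0, 0, -0.002, 0, 0.117, 30], [0, 0, 0, -0.002, 0, 0.117, 30]]]' --squeeze 55

```text
time: 9.7
ee_pos: [0.4131, 0.2077, 0.066]
eef_rot: [1.0, 0.03, -0.0, 0.0]
ft_force: [-0.5, -0.6, -0.8]
width: 0.0383
grip_force: 55.0
```

Call:
step_arm --deltas '[[[0, 0, 0, 0, 0, -0.004, 20], [0, 0, 0, 0, 0, -0.01, 20], [0, 0, 0, 0, 0, -0.02, 20], [0, 0, 0, 0, 0, -0.035, 20], [0, 0, 0, 0, 0, -0.06, 20], [0, 0, 0, 0, 0, -0.09, 20], [0, 0, 0, 0, 0, -0.11, 20], [0, 0, 0, 0, 0, -0.11, 20]]]'

```text
time: 10.7
ee_pos: [0.4139, 0.2082, 0.1779]
eef_rot: [1.0, 0.03, 0.002, -0.0]
ft_force: [0.8, -1.1, -1.4]
width: 0.0386
grip_force: 55.0
```

```bash
python3 - <<'E'
from h import *
s=readout.read_state(); c=cams.camera('wrist'); print(s['ee_pos'],s['grip_force'],s['ft_force'],s['torque'])
w=cams.camera('side'); t=cams.camera('top')
k=lambda i:cv2.resize(i,(390,340),interpolation=cv2.INTER_CUBIC)
cv2.imwrite('pics/p4.png',np.hstack([k(c['img']),k(w['img'][100:290,170:400])])[:,:,::-1])
g=t['img'][100:270,310:450]; cv2.imwrite('pics/press.png',cv2.resize(g,None,fx=3.5,fy=3.5,interpolation=cv2.INTER_CUBIC)[:,:,::-1])
E
```

```text
[0.41393647 0.20821939 0.17787513] 54.99619781970978 [ 0.75295807 -1.12364725 -1.39059147] [-0.05347936  0.14163033  0.01922284]
```

View pics/p4.png

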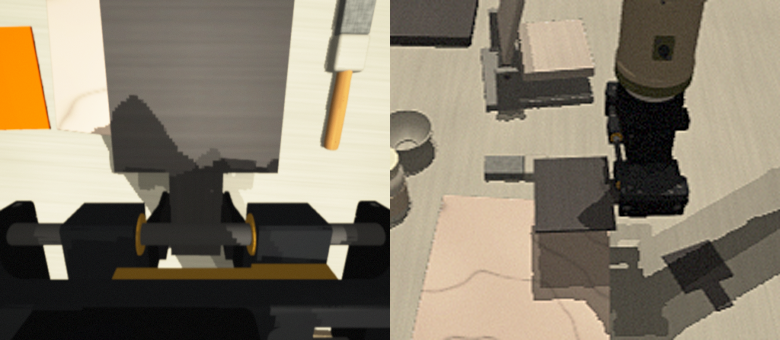

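The wrist crop shows the plate held by its tongue, blade front corners at crop (113,172) and (279,172), looking level. The side crop shows it clear of the slab.

```bash
python3 - <<'E'
from h import *
s=readout.read_state(); c=cams.camera('wrist'); g=c['img'].max(2).astype(int)
gx=np.abs(np.diff(g,axis=1))
for v in (5,60,120,170,185): 
    print(v,100+gx[v,100:180].argmax(),gx[v,100:180].max(),340+gx[v,340:410].argmax(),gx[v,340:410].max())
for u in (160,170,345,355): print(u,180+np.abs(np.diff(g[180:215,u])).argmax())
M=R.from_quat(s['eef_rot']).as_matrix()
for x0 in (.028,):
  for tl in (-.06,-.03,0,.03,.06):
    P=[[x0+d*np.cos(tl),y,.003-.002+d*np.sin(tl)] for d in (0,.08) for y in(.06,-.06)]
    print(tl,proj(c,np.array(P)@M.T+s['ee_pos'],s).round(1).tolist())
b=lambda p:(np.array(p)+.5)/3.5-.5+[310,100]
E
```

```text
5 130 64 385 61
60 136 67 379 63
120 142 72 372 61
170 141 45 366 49
185 143 43 365 83
160 195
170 194
345 194
355 194
-0.06 [[367.6, 201.8], [151.0, 201.8], [392.7, 39.0], [127.1, 38.9]]
-0.03 [[367.6, 201.8], [151.0, 201.8], [390.2, 40.0], [129.5, 39.9]]
0 [[367.6, 201.8], [151.0, 201.8], [387.8, 41.1], [131.8, 41.0]]
0.03 [[367.6, 201.8], [151.0, 201.8], [385.4, 42.3], [134.0, 42.2]]
0.06 [[367.6, 201.8], [151.0, 201.8], [383.1, 43.7], [136.2, 43.6]]
```

View pics/press.png

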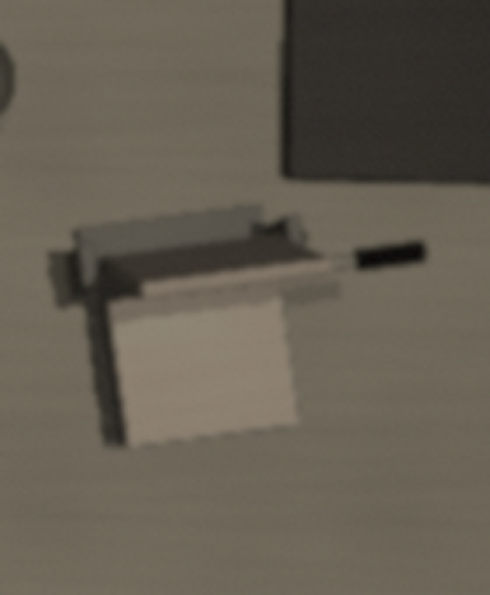

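```bash
python3 - <<'E'
from h import *
s=readout.read_state(); M=R.from_quat(s['eef_rot']).as_matrix()
yaw=.152; G=R.from_euler('z',yaw).as_matrix()@np.diag([1,-1,-1.])@R.from_rotvec([0,.05,0]).as_matrix()
u=np.array([np.cos(yaw),np.sin(yaw),0]); C=np.array([.5306,-.2436,0])
print('turn',R.from_matrix(M.T@G).as_rotvec().round(4), s['ee_pos'])
for d,z in((-.109,.2),(-.109,.1)): print((M.T@(C+d*u+[0,0,z]-s['ee_pos'])).round(4))
t=cams.camera('top'); b=lambda p:(np.array(p)+.5)/3.5-.5+[310,100]
print('lid edge in press x', [((ray(t,b(p),.235)-C)@u).round(3) for p in((145,290),(330,262),(145,283),(330,255))])
E
```

```text
turn [ 0.0026  0.0513 -0.0911] [0.41258916 0.20749466 0.17523049]
[-0.0182  0.4674 -0.0245]
[-0.0181  0.4673  0.0755]
lid edge in press x [array([0.059]), array([0.061]), array([0.064]), array([0.067])]
```

Call:
step_arm --deltas '[[[0, 0.02, 0, 0, 0.01, -0.015, 20], [0, 0.05, -0.01, -0.002, 0.04, -0.025, 20], [0, 0.05, -0.02, -0.004, 0.08, -0.025, 20], [0, 0.05, -0.03, -0.006, 0.125, -0.025, 20], [0, 0.05, -0.04, -0.008, 0.17, -0.025, 20], [0, 0.05, -0.05, -0.01, 0.215, -0.025, 20], [0, 0.05, -0.06, -0.012, 0.26, -0.025, 20], [0, 0.05, -0.07, -0.014, 0.305, -0.025, 20], [0, 0.05, -0.08, -0.016, 0.35, -0.025, 20], [0, 0.05, -0.09, -0.018, 0.395, -0.025, 20], [0, 0.05, -0.09, -0.018, 0.43, -0.025, 20], [0, 0.05, -0.09, -0.018, 0.455, -0.025, 20], [0, 0.05, -0.09, -0.018, 0.467, -0.025, 20], [0, 0.05, -0.09, -0.018, 0.467, 0, 20], [0, 0.05, -0.09, -0.018, 0.467, 0.03, 20], [0, 0.05, -0.09, -0.018, 0.467, 0.055, 20], [0, 0.05, -0.09, -0.018, 0.467, 0.066, 20], [0, 0.05, -0.09, -0.018, 0.467, 0.066, 20], [0, 0.05, -0.09, -0.018, 0.467, 0.066, 20]]]'

```text
time: 13.32
ee_pos: [0.4241, -0.2596, 0.111]
eef_rot: [0.997, 0.075, 0.026, -0.0]
ft_force: [0.7, -0.2, -2.7]
width: 0.0384
grip_force: 55.0
```

```bash
python3 - <<'E'
from h import *
s=readout.read_state(); c=cams.camera('wrist'); print(s['ee_pos'],s['grip_force'],s['width'],R.from_quat(s['eef_rot']).as_matrix()[:,0])
w=cams.camera('side')
k=lambda i:cv2.resize(i,(390,340),interpolation=cv2.INTER_CUBIC)
cv2.imwrite('pics/p5.png',np.hstack([k(c['img']),k(w['img'][50:180,200:360])])[:,:,::-1])
E
```

```text
[ 0.42412179 -0.25960024  0.11102485] 54.99631226062775 0.03840683799911431 [0.98731451 0.15035295 0.05102997]
```

View pics/p5.png

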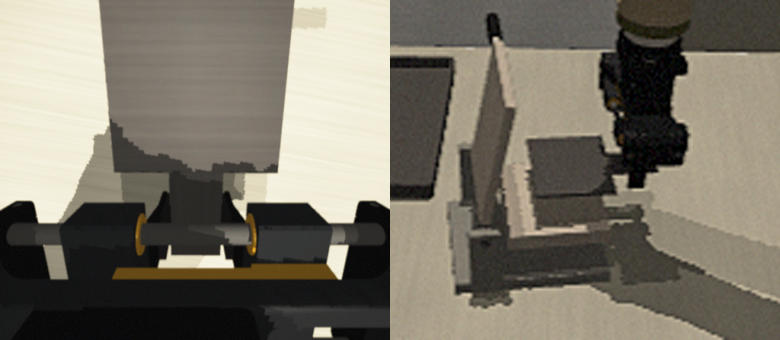

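The wrist crop shows the plate still firmly held. The side crop shows it level over the platen's front part, in front of the open lid.

Call:
step_arm --deltas '[[[0, 0, 0, 0.005, 0, 0.008, 20], [0, 0, 0, 0.012, 0, 0.016, 20], [0, 0, 0, 0.018, 0, 0.023, 20], [0, 0, 0, 0.0225, 0, 0.029, 20], [0, 0, 0, 0.0225, 0, 0.032, 20], [0, 0, 0, 0.0225, 0, 0.033, 20], [0, 0, 0, 0.0225, 0, 0.033, 20]]]'

```text
time: 14.3
ee_pos: [0.4472, -0.2561, 0.0783]
eef_rot: [0.997, 0.075, 0.025, -0.001]
ft_force: [-0.3, -0.2, -1.6]
width: 0.0385
grip_force: 55.0
```

Call:
step_arm --deltas '[[[0, 0, 0, 0, 0, 0.001, 20], [0, 0, 0, 0, 0, 0.002, 20], [0, 0, 0, 0, 0, 0.0025, 20], [0, 0, 0, 0, 0, 0.0025, 20]]]'

```text
time: 14.8
ee_pos: [0.4475, -0.2559, 0.0757]
eef_rot: [0.997, 0.075, 0.025, -0.001]
ft_force: [0.1, -0.1, -0.8]
width: 0.0386
grip_force: 55.0
```

```bash
python3 - <<'E'
from h import *
s=readout.read_state(); print(s['ee_pos'],s['ft_force'],s['torque'])
E
```

```text
[ 0.44745388 -0.25592936  0.07572416] [ 0.10234487 -0.05626014 -0.78008152] [-0.02600286  0.24964899 -0.01543859]
```

Call:
step_arm --deltas '[[[0, 0, 0, 0, 0, 0.0005, 20], [0, 0, 0, 0, 0, 0.001, 20], [0, 0, 0, 0, 0, 0.001, 20]]]'

```text
time: 15.18
ee_pos: [0.4475, -0.256, 0.0751]
eef_rot: [0.997, 0.075, 0.025, -0.001]
ft_force: [-3.7, 1.7, 5.2]
width: 0.0388
grip_force: 55.0
```

```bash
python3 - <<'E'
from h import *
s=readout.read_state(); print(s['ee_pos'],s['ft_force'],s['torque'])
E
```

```text
[ 0.44750528 -0.25595856  0.0750848 ] [-3.68519105  1.68723046  5.19091206] [0.37720348 0.79375892 0.05499758]
```

Call:
step_arm --deltas '[[[0, 0, 0, 0, 0, 0, 50], [0, 0, 0, 0, 0, 0, 60], [0, 0, 0, 0, 0, 0, 80], [0, 0, 0, 0, 0, 0, 95], [0, 0, 0, 0, 0, 0, 95], [0, 0, 0, 0, 0, -0.02, 95], [0, -0.05, 0, -0.01, 0, -0.06, 95], [0, -0.05, 0, -0.06, 0, -0.11, 95], [0, -0.05, 0, -0.06, 0, -0.13, 95], [0, -0.05, 0, -0.06, 0, -0.13, 95]]]'

```text
time: 16.42
ee_pos: [0.3822, -0.2665, 0.2036]
eef_rot: [0.997, 0.075, 0.002, 0.003]
ft_force: [0.1, -0.1, -1.1]
width: 0.0827
grip_force: 0.0
```

```bash
python3 - <<'E'
from h import *
s=readout.read_state(); c=cams.camera('wrist'); print(s['ee_pos'])
w=cams.camera('side')
k=lambda i:cv2.resize(i,(390,340),interpolation=cv2.INTER_CUBIC)
cv2.imwrite('pics/p6.png',np.hstack([k(c['img']),k(w['img'][50:180,200:360])])[:,:,::-1])
E
```

```text
[ 0.3822401  -0.26645738  0.20361579]
```

View pics/p6.png

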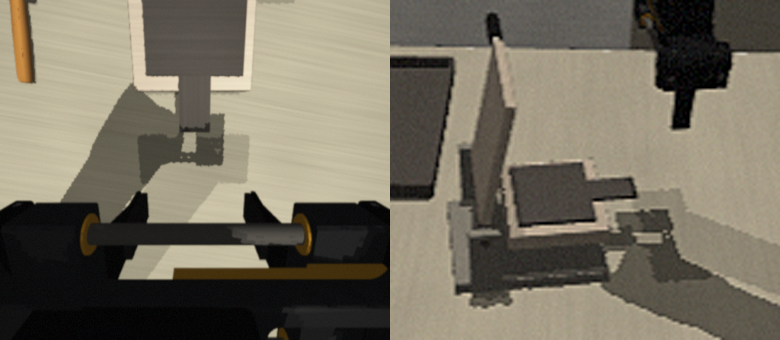

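The wrist and side crops show the plate flat, square and centred within about 2 mm on the platen, tongue out at the front and the gripper clear. Next I go over and behind the lid, tracking an arc to close it.

Call:
step_arm --deltas '[[[0, 0, 0, 0, 0, -0.06, 0], [0, 0, 0, 0, 0, -0.11, 0], [0, 0, 0, 0.05, 0, -0.12, 0], [0, 0, 0, 0.1, 0, -0.12, 0], [0, 0, 0, 0.15, 0, -0.12, 0], [0, 0, 0, 0.2, 0, -0.12, 0], [0, 0, 0, 0.25, 0, -0.12, 0], [0, 0, 0, 0.29, 0, -0.12, 0], [0, 0, 0, 0.29, 0, -0.12, 0], [0, 0, 0, 0.29, 0, -0.08, 0], [0, 0, 0, 0.29, 0, -0.04, 0], [0, 0, 0, 0.29, 0, -0.04, 0], [0, 0, 0, 0.29, 0, -0.04, 0]]]' --squeeze 20

```text
time: 18.15
ee_pos: [0.6688, -0.2221, 0.2431]
eef_rot: [0.997, 0.075, 0.001, 0.001]
ft_force: [0.7, 0.3, 1.0]
width: 0.0004
grip_force: 0.0
```

```bash
cat >arc.py <<'E'
from h import *
import sys
s=readout.read_state(); M=R.from_quat(s['eef_rot']).as_matrix(); yaw=.152
u=np.array([np.cos(yaw),np.sin(yaw),0]); C=np.array([.5306,-.2436,0])
print(s['ee_pos'],s['ft_force'],'platen xy',(s['ee_pos']-C)@u,(s['ee_pos']-C)@[-u[1],u[0],0], M.round(3).tolist())
for a in np.arange(float(sys.argv[1]),float(sys.argv[2]),-.055):
    x=.095-.14*np.cos(a)+.007*np.sin(a)+.0095; z=.083+.14*np.sin(a)+.007*np.cos(a)+.022
    print(round(a,3),(M.T@(C+x*u+[0,0,z]-s['ee_pos'])).round(3))
E
python3 arc.py 1.68 .7
```

```text
[ 0.66876931 -0.22213585  0.24313357] [0.67348664 0.33849061 1.02304791] platen xy 0.1398262464014923 0.00029571266376136445 [[0.989, 0.15, 0.002], [0.15, -0.989, -0.003], [0.001, 0.003, -1.0]]
1.68 [-0.013  0.    -0.   ]
1.625 [-0.021  0.    -0.001]
1.57 [-0.028  0.    -0.002]
1.515 [-0.036  0.    -0.002]
1.46 [-0.044  0.    -0.002]
1.405 [-0.052  0.    -0.001]
1.35 [-0.059  0.    -0.   ]
1.295 [-0.067  0.     0.001]
1.24 [-0.074  0.     0.003]
1.185 [-0.082  0.     0.006]
1.13 [-0.089  0.     0.008]
1.075 [-0.096  0.     0.012]
1.02 [-0.103  0.     0.015]
0.965 [-0.109  0.     0.019]
0.91 [-0.116  0.     0.023]
0.855 [-0.122  0.     0.028]
0.8 [-0.128  0.     0.033]
0.745 [-0.134  0.     0.038]
```

Call:
step_arm --deltas '[[[0, 0, 0, -0.013, 0, 0, 0], [0, 0, 0, -0.021, 0, -0.001, 0], [0, 0, 0, -0.028, 0, -0.002, 0], [0, 0, 0, -0.036, 0, -0.002, 0], [0, 0, 0, -0.044, 0, -0.002, 0], [0, 0, 0, -0.052, 0, -0.001, 0], [0, 0, 0, -0.059, 0, 0, 0], [0, 0, 0, -0.067, 0, 0.001, 0], [0, 0, 0, -0.074, 0, 0.003, 0], [0, 0, 0, -0.082, 0, 0.006, 0], [0, 0, 0, -0.089, 0, 0.008, 0], [0, 0, 0, -0.096, 0, 0.012, 0], [0, 0, 0, -0.103, 0, 0.015, 0], [0, 0, 0, -0.109, 0, 0.019, 0], [0, 0, 0, -0.116, 0, 0.023, 0], [0, 0, 0, -0.122, 0, 0.028, 0], [0, 0, 0, -0.128, 0, 0.033, 0]]]'

```text
time: 20.27
ee_pos: [0.5413, -0.2414, 0.2082]
eef_rot: [0.997, 0.075, -0.0, 0.001]
ft_force: [1.5, 0.3, 2.8]
width: 0.0003
grip_force: 1.3
```

```bash
python3 arc.py .745 -.04; python3 - <<'E'
from h import *
w=cams.camera('side'); cv2.imwrite('pics/p7.png',cv2.resize(w['img'][50:180,200:360],(480,390),interpolation=cv2.INTER_CUBIC)[:,:,::-1])
E
```

```text
[ 0.54134182 -0.24142578  0.20817943] [1.54802825 0.28947056 2.76193641] platen xy 0.010947181952747678 0.0005226739369538612 [[0.989, 0.15, -0.0], [0.15, -0.989, -0.002], [-0.001, 0.002, -1.0]]
0.745 [-0.005  0.001  0.003]
0.69 [-0.01   0.001  0.009]
0.635 [-0.015  0.001  0.015]
0.58 [-0.02   0.001  0.021]
0.525 [-0.024  0.     0.027]
0.47 [-0.028  0.     0.034]
0.415 [-0.032  0.     0.04 ]
0.36 [-0.035  0.     0.047]
0.305 [-0.038  0.     0.054]
0.25 [-0.04   0.     0.062]
0.195 [-0.042  0.     0.069]
0.14 [-0.044  0.     0.077]
0.085 [-0.045  0.     0.084]
0.03 [-0.046  0.     0.092]
-0.025 [-0.047  0.     0.1  ]
```

Contact is about 3 N, as expected for pushing the lid. I continue.

Call:
step_arm --deltas '[[[0, 0, 0, -0.005, 0, 0.004, 0], [0, 0, 0, -0.01, 0, 0.009, 0], [0, 0, 0, -0.015, 0, 0.015, 0], [0, 0, 0, -0.02, 0, 0.021, 0], [0, 0, 0, -0.024, 0, 0.027, 0], [0, 0, 0, -0.028, 0, 0.034, 0], [0, 0, 0, -0.032, 0, 0.04, 0], [0, 0, 0, -0.035, 0, 0.047, 0], [0, 0, 0, -0.038, 0, 0.054, 0], [0, 0, 0, -0.04, 0, 0.061, 0], [0, 0, 0, -0.042, 0, 0.068, 0], [0, 0, 0, -0.044, 0, 0.075, 0], [0, 0, 0, -0.045, 0, 0.081, 0], [0, 0, 0, -0.046, 0, 0.087, 0], [0, 0, 0, -0.046, 0, 0.091, 0], [0, 0, 0, -0.046, 0, 0.093, 0], [0, 0, 0, -0.046, 0, 0.093, 0]]]'

```text
time: 22.45
ee_pos: [0.4966, -0.2483, 0.1154]
eef_rot: [0.997, 0.075, 0.0, 0.001]
ft_force: [0.6, -0.3, 0.3]
width: 0.0005
grip_force: 0.0
```

Call:
step_arm --deltas '[[[0, 0, 0, 0, 0, 0.001, 0], [0, 0, 0, 0, 0, 0.002, 0], [0, 0, 0, 0, 0, 0.003, 0], [0, 0, 0, 0, 0, 0.003, 0]]]'

```text
time: 22.95
ee_pos: [0.4966, -0.2483, 0.1125]
eef_rot: [0.997, 0.075, 0.0, 0.001]
ft_force: [-0.5, 0.3, 0.4]
width: 0.0005
grip_force: 0.2
```

Call:
step_arm --deltas '[[[0, 0, 0, 0, 0, 0.001, 0], [0, 0, 0, 0, 0, 0.002, 0], [0, 0, 0, 0, 0, 0.002, 0]]]'

```text
time: 23.32
ee_pos: [0.4967, -0.2483, 0.1123]
eef_rot: [0.997, 0.075, 0.0, 0.001]
ft_force: [-8.6, 3.4, 18.6]
width: 0.0003
grip_force: 9.6
```

The stop is reached: 18.6 N at z = 0.112, where the closed lid should be. I retreat.

Call:
step_arm --deltas '[[[0, 0, 0, 0, 0, -0.003, 0], [0, 0, 0, 0, 0, -0.03, 0], [0, 0, 0, 0, 0, -0.08, 0], [0, 0, 0, 0, 0, -0.13, 0], [0, 0, 0, -0.05, 0, -0.15, 0], [0, 0, 0, -0.05, 0, -0.15, 0], [0, 0, 0, -0.05, 0, -0.15, 0]]]'

```text
time: 24.2
ee_pos: [0.4471, -0.2554, 0.2603]
eef_rot: [0.997, 0.075, 0.0, 0.001]
ft_force: [-0.3, 0.0, -1.0]
width: 0.0002
grip_force: 0.0
```

```bash
python3 - <<'E'
from h import *
s=readout.read_state(); w=cams.camera('side'); g=w['img']
yaw=.152; u=np.array([np.cos(yaw),np.sin(yaw),0]); v=np.array([-u[1],u[0],0]); C=np.array([.5306,-.2436,0])
# tongue tip: darkest run along the tongue's axis line (z=.074), and lid free edge height
xs=np.arange(-.15,-.05,.004)
p=proj(w,[C+(x*u)+[0,0,.074] for x in xs]).round().astype(int)
print([(round(float(x),3),int(g[b,a].max())) for x,(a,b) in zip(xs,p)])
zs=np.arange(.06,.12,.003); p=proj(w,[C-.066*u+.05*v+[0,0,z] for z in zs]).round().astype(int)
print([(round(float(z),3),int(g[b,a].max())) for z,(a,b) in zip(zs,p)])
print(s['ee_pos'],s['ft_force'])
E
```

```text
[(-0.15, 168), (-0.146, 158), (-0.142, 163), (-0.138, 163), (-0.134, 159), (-0.13, 158), (-0.126, 164), (-0.122, 164), (-0.118, 163), (-0.114, 137), (-0.11, 56), (-0.106, 47), (-0.102, 22), (-0.098, 30), (-0.094, 25), (-0.09, 46), (-0.086, 58), (-0.082, 65), (-0.078, 54), (-0.074, 65), (-0.07, 68), (-0.066, 70), (-0.062, 71), (-0.058, 63), (-0.054, 75)]
[(0.06, 78), (0.063, 78), (0.066, 69), (0.069, 92), (0.072, 80), (0.075, 101), (0.078, 101), (0.081, 100), (0.084, 80), (0.087, 84), (0.09, 84), (0.093, 84), (0.096, 28), (0.099, 27), (0.102, 24), (0.105, 68), (0.108, 54), (0.111, 54), (0.114, 57), (0.117, 57)]
[ 0.44711107 -0.25542014  0.26032503] [-0.27602143  0.02047657 -1.01511794]
```

The tongue tip is at about -0.112 m, so the plate sits within about 2 mm of centre along x. The lid is on its stop and the arm is clear, so I hand in.

```bash
python3 -c "
from bench import r
print(r.close_job())"
```

```text
the job is handed in; nothing more can be done
None
```

The plate is flat, square and centred to about 2 mm on the platen with its tongue out at the front. The lid is closed on its stop, and the job is handed in at about 24 s; no verdict came back.

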